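# Close the gear case of a fur sewing machine

## Task

Put the loose round cover back on the open gear case of the sewing machine: bring it in tilted, its edge under the black keeper, let it down, and turn it under a light push until its slots find the drive bar inside and it drops home, level on the rim. Only once it is seated, press the red lock knob in its middle fully down and let go. Do not force the cover (keep the push below about 50 N), and leave the thread, scissors and pulley where they lie.

Things in the scene. Friction and masses are not known exactly. Their poses are not given: they have to be found in the camera images.
- machine: Fur sewing machine, fixed: black base 230 x 190 x 20, mustard-green gear case 156 (x) x 146 (y), top at 85 high; black handwheel on its +y side and small pulley on its -y side, within 107 mm and lower than 105; feed cups and their arm out to 148 mm on its +x side (below 90). Origin: table level, on the mouth's vertical axis; z up.
- mouth (a point): Centre of the case's open round mouth, at its rim's top (110 mm above the table). Steel rim: outer radius 56, inner 52. -x points to the keeper, z up. In the mouth a flat steel drive bar, 84 long, 8 wide, centred, its top 4 mm below the rim's top, lies across at an unmeasured angle (any); it is stiff to turn. It must enter the slots under the cover; until it does, the cover rides 4 mm high on it.
- keeper_edge (a point): Middle of the lower inner edge of the rigid black keeper hook on the mouth's -x side: 53 mm from the mouth's centre, 11 mm above the rim's top. Its tongue, 36 mm wide, 5 thick, runs outward 20 mm to an upright post, inner face 66 mm from the centre. The cover's edge must end up under the tongue, which bars the way straight down; tilted about 15 deg, keeper side low, it goes in. Axes as mouth.
- cover: Loose round mustard-green cover, about 310 g, right side up. Dark plug below: radius 50, 8 deep, 2 mm play in the mouth, a cross of slots 14 wide along x and y in its underside for the bar (fits every 90 deg, about 4 deg play). Flange: radius 62, 8 to 13 mm above the origin, lands on the rim. Origin: centre of plug's underside (table level at the start, 8 mm below the rim's top when seated); z up.
- lock (a joint): Red knob in the middle of the cover, radius 20, 26 tall; grip the cover by it. 0 = raised (as at the start): 21 to 47 mm above the cover's origin; 0.008 m = fully down on its stop: 13 to 39 mm. Slides along the cover's axis with stiff friction: moves at about 12 N, stays where it is left; lifting the cover by it does not move it.
- lock_top (a point): Centre of the top of the red lock knob, 47 mm above the cover's origin when raised; same axes as the cover, moves down with the knob.
- thread: Dark red cone of thread standing upright, base radius 30, 106 tall; origin under its base. To be left alone.
- scissors: Scissors with orange handles lying flat, 165 long, 12 high; origin near the pivot, blades along +x. To be left alone.
- pulley: Spare black belt pulley lying flat, radius 55, 18 high, with a wooden hub; origin under its centre. To be left alone.

How it is judged:
By the outcome, as a careful person would: the job done as asked, in the order asked, and still so for the second after the job is handed in, with the robot touching nothing.
It also fails if it takes over 64 s, if anything falls off the work surface, if the arm or the gripper's body presses on something with over 40 N, if the wrist force passes 120 N, or if a joint passes its speed limit or range.

## Robot

A 6-joint arm with a two-finger parallel gripper is mounted at the origin on the work surface. World frame = base frame: x ahead of the robot, y to its left, z up, the work surface at z = 0. Lengths are in m, angles in degrees, forces in N, time in s.
With the tool pointing down it reaches from about 0.4 to 0.825 m from the base axis. Payload 7 kg.
Tool frame: the origin (TCP) lies on the centre line of the jaws, within the pads' length; the fingertips stand 14 mm ahead of it and the grasp point (between the pads) lies 5 mm behind it; z points along the fingers, y is the line along which they close (so a half turn about z gives the same grasp; the last joint's range is limited). The gripper opens to 88 mm and grips with 3 to 60 N. Pads are 19 mm wide; open, the fingers measure 130 mm over their backs; the gripper's body (78 mm by 193 mm) begins 47 mm behind the grasp point.
Start: joints at [88.184, 20.546, 0.682, 0, -70.136, -16.507], TCP at [0.212, 0.641, 0.241] pointing down, gripper open.
Joint ranges: [-176.03, 176.03], [-82.01, 121.73], [-58.28, 71.71], [-173.87, 95.51], [-174.79, -0.11], [-173.66, 173.66]. Speed limits (degrees/s): [136.94, 136.94, 172.46, 180, 180, 180].

## Interface

Orientations are given as [roll, pitch, yaw] about the fixed x, y, z axes, in that order (R = Rz(yaw) Ry(pitch) Rx(roll)).
In Python, from plant import r gives the robot as it stands.
- The arm moves only by the tool send_rows, never from a script. Its argument "steps" is a list of rows, each an object with "dp": the shift along the tool's x, y, z in mm, a list of three; "roll": the turn about the tool's z in rad; "jaw": the opening in per cent of the stroke, from 0 (shut) to 100 (fully open). In form: [{"dp": [tx, ty, tz], "roll": roll, "jaw": jaw}, ...]. A call has 1 to 5 rows; each row is the pose to reach, as a shift and turn from the pose commanded when the call began, along the tool's axes at that moment; what a row does not reach only later rows make up. A row lasts 1/8 s, in which the tool goes at most 62.5 mm and 10.7 degrees, less where a joint would pass 70% of its speed; a pose out of reach is approached as far as the arm can. A call with a gripper value outside its range is refused whole. The fingers move at their own pace and stop on an object; "newtons" is the grip in N (left out, the last holds). Time passes only in rows, so rows that repeat a pose let the fingers close. It gives the time, the measured TCP pose, the force, the opening and the grip force at its end, in the units of the state.
- r.get_state(): the state, without advancing time (a new reading comes with each control period).
- r.capture(name): name is "scene" or "top" or "wrist"; returns a dict with "image" (400x640x3 uint8, blue, green, red), "K" (3x3 intrinsics, pixels), "rvec" (rotation vector, rad) and "tvec" (3), from world to camera coordinates, as OpenCV has them. Camera axes: x right, y down, z forward; pixel columns grow to the right and rows downward; lengths in m; the calibration is good to about 2 mm. A picture is of the moment at which its call begins. There is no depth.
- r.close_job(): hands the job in; it is judged then, once.
The state is a dict: "time_s": time; "joints": joint angles; "qd": joint speeds; "joint_torque": joint torques, N m; "tcp_pos": TCP position; "eef_rot": TCP orientation; "contact_force": force on the tool from outside, world axes, zero at the start; "moment": the same for the moment, N m; "gripper_width": finger opening in m; "gripper_force": force on a finger pad.
Only numpy, scipy, OpenCV 4.12 (cv2) and the standard library are available. Lean on these libraries where they do the work, as an engineer would, in place of code of your own. Each camera call takes 0.05 s, during which the arm holds its last target. There are 200 camera calls.

## Working session

There is one attempt and no reset: what is moved stays moved. The work goes in short steps, Python scripts to look and compute and a tool call to move; the robot and the scene stay as the last step left them, time stands still between calls to the robot, and variables do not carry over. Pictures are saved under pics/ and viewed, at most 10 in all, crops included, and the job is handed in when it is done.

Besides the shell and the picture viewer there is one more tool, called as name([rows], argument=value, ...), one row to a line, values as JSON. send_rows: Moves the arm, as the interface text tells. Its arguments: {"type":"object","properties":{"steps":{"type":"array","items":{"type":"object","properties":{"dp":{"type":"array","items":{"type":"number"}},"roll":{"type":"number"},"jaw":{"type":"number"}}}},"newtons":{"type":"number"}},"required":["steps"]}

```bash
ls; mkdir -p pics; python3 - <<'E'
from plant import r
import cv2,numpy as np
s=r.get_state();print({k:np.round(v,3).tolist() for k,v in s.items()})
for n in ["scene","top"]:
    c=r.capture(n);cv2.imwrite(f"pics/{n}0.png",c["image"]);np.savez(f"pics/{n}0.npz",**c)
    print(n,c["K"].tolist(),c["rvec"],c["tvec"])
E
```

```text
pics
{'time_s': 0.0, 'joints': [88.185, 20.592, 0.631, -0.02, -70.134, -16.509], 'qd': [-0.0, 0.061, -0.063, 0.046, 0.07, -0.015], 'joint_torque': [0.0, -58.271, 29.307, 6.997, 0.007, -0.0], 'tcp_pos': [0.212, 0.64, 0.24], 'eef_rot': [179.904, -0.009, -18.331], 'contact_force': [0.29, 0.039, -0.3], 'moment': [0.03, 0.015, -0.009], 'gripper_force': 0.0, 'gripper_width': 0.088}
scene [[376.3384200787204, 0.0, 322.75905536379634], [0.0, 376.3384200787204, 200.2095683384805], [0.0, 0.0, 1.0]] [ 0.84024659  2.37939377 -1.27288952] [ 0.46608507 -0.11534545  1.3179531 ]
top [[439.28262368912135, 0.0, 322.12914898940465], [0.0, 439.28262368912135, 207.4064084005054], [0.0, 0.0, 1.0]] [ 2.15100461 -2.17979141  0.11188494] [0.01821394 0.61723654 1.1999332 ]
```

View pics/top0.png

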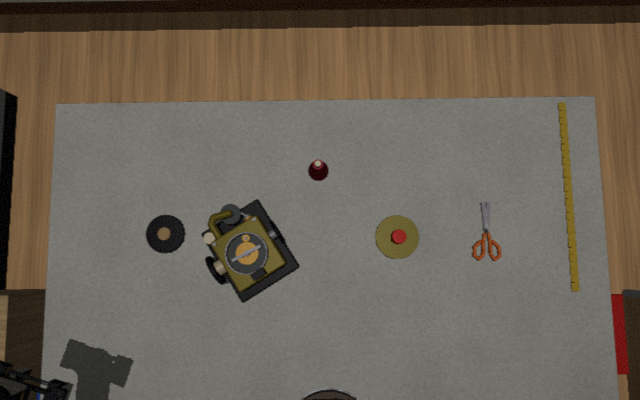

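View pics/scene0.png

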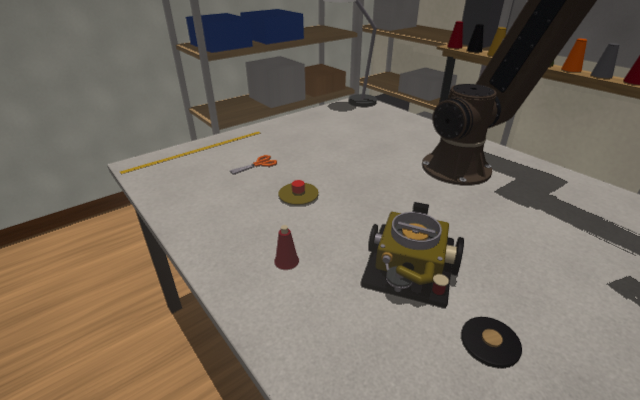

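Top view: cover at about (398,237), machine mouth at about (247,254), thread (318,170), scissors (487,240), pulley (165,234). The scene view shows cover knob at (298,187) and mouth at (416,231). I'll enlarge both.

```bash
python3 - <<'E'
import cv2,numpy as np
t=cv2.imread("pics/top0.png");s=cv2.imread("pics/scene0.png")
def c(i,x,y,w,h,k):return cv2.resize(i[y:y+h,x:x+w],(w*k,h*k),interpolation=cv2.INTER_CUBIC)
a=c(t,200,195,100,75,4) ; b=c(t,350,195,100,75,4)
d=c(s,360,200,100,75,4); e=c(s,250,160,100,75,4)
cv2.imwrite("pics/crop0.png",np.vstack([np.hstack([a,b]),np.hstack([d,e])]))
E
```

```text
(no output)
```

View pics/crop0.png

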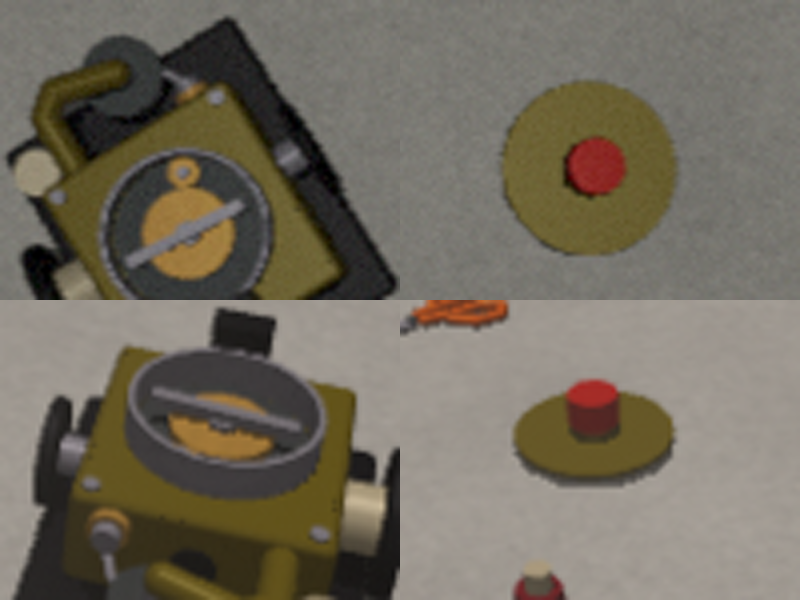

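```bash
cat > h.py <<'E'
import cv2,numpy as np
from scipy.spatial.transform import Rotation as Ro
def P(c): return c["K"]@np.c_[cv2.Rodrigues(c["rvec"])[0],np.asarray(c["tvec"]).reshape(3)]
def tri(c1,p1,c2,p2):
    X=cv2.triangulatePoints(P(c1),P(c2),np.array(p1,float),np.array(p2,float))[:,0];return X[:3]/X[3]
def proj(c,X): return cv2.projectPoints(np.array(X,float).reshape(-1,1,3),c["rvec"],c["tvec"],c["K"],None)[0][:,0]
def ray(c,p,z):  # intersect pixel ray with plane z
    R=cv2.Rodrigues(c["rvec"])[0];o=-R.T@np.asarray(c["tvec"]).reshape(3);d=R.T@np.linalg.inv(c["K"])@np.array([p[0],p[1],1.])
    return o+d*(z-o[2])/d[2]
E
python3 - <<'E'
from h import *
t=np.load("pics/top0.npz");s=np.load("pics/scene0.npz")
np.set_printoptions(precision=4,suppress=True)
print("mouth",tri(t,(246.2,253.2),s,(416.2,227)))
print("knobtop",tri(t,(398.9,236.2),s,(298,182.6)))
print("flange ctr z.013",ray(t,(396.9,236.6),.013), "knob",ray(t,(398.9,236.2),.047),ray(s,(298,182.6),.047))
print("mouth z.11",ray(t,(246.2,253.2),.11),ray(s,(416.2,227),.11))
print("keeper s",ray(s,(421,208),.121), "bar", ray(t,(232,261),.106),ray(t,(260,246.5),.106))
print("thread",ray(t,(318,178),0),"sciss",ray(t,(487,235),0),"pulley",ray(t,(165,234),.018))
E
```

```text
mouth [0.492  0.2104 0.1025]
knobtop [ 0.5335 -0.2007  0.045 ]
flange ctr z.013 [ 0.5336 -0.2004  0.013 ] knob [ 0.5334 -0.2003  0.047 ] [ 0.5354 -0.1981  0.047 ]
mouth z.11 [0.492 0.209 0.11 ] [0.5003 0.2162 0.11  ]
keeper s [0.4455 0.1837 0.121 ] bar [0.4723 0.2466 0.106 ] [0.509  0.1737 0.106 ]
thread [0.7069 0.0209 0.    ] sciss [ 0.5353 -0.4601  0.    ] pulley [0.5494 0.455  0.018 ]
```

```bash
python3 - <<'E'
from h import *
from plant import r
np.set_printoptions(precision=4,suppress=True)
c=r.capture("wrist");s=r.get_state()
Rc=cv2.Rodrigues(c["rvec"])[0];o=-Rc.T@np.array(c["tvec"]).reshape(3)
Rt=Ro.from_euler("xyz",s["eef_rot"],degrees=True).as_matrix()
print("cam in tool",Rt.T@(o-s["tcp_pos"]),"\naxes",Rt.T@Rc.T,c["K"][0])
d=np.array([.50,.21,.24])-s["tcp_pos"];print("tool axes\n",Rt,"move",Rt.T@d*1000)
E
```

```text
cam in tool [ 0.0768  0.001  -0.1438] 
axes [[ 0.0009 -0.9594 -0.2821]
 [ 1.      0.0005  0.0014]
 [-0.0012 -0.2821  0.9594]] [337.3734   0.     325.7619]
tool axes
 [[ 0.9493 -0.3145 -0.0003]
 [-0.3145 -0.9493 -0.0013]
 [ 0.0002  0.0013 -1.    ]] move [408.6275 318.0754   0.3086]
```

send_rows([
  {"dp": [42, 40, 0], "jaw": 100},
  {"dp": [84, 80, 0], "jaw": 100},
  {"dp": [126, 120, 0], "jaw": 100},
  {"dp": [168, 160, 0], "jaw": 100},
])

```text
invalid input
```

send_rows([
  {"dp": [42, 40, 0], "jaw": 100},
  {"dp": [84, 80, 0], "jaw": 100},
  {"dp": [126, 120, 0], "jaw": 100},
  {"dp": [172, 158, 0], "jaw": 100},
  {"dp": [172, 158, 0], "jaw": 100},
])

```text
invalid input
```

```bash
python3 - <<'E'
from h import *
from plant import r
s=r.get_state();print(np.round(s["tcp_pos"],4),np.round(s["eef_rot"],2),s["time_s"],np.round(s["contact_force"],2))
c=r.capture("wrist");cv2.imwrite("pics/w1.png",c["image"]);np.savez("pics/w1.npz",**c)
E
```

```text
[0.2121 0.6404 0.2398] [ 1.7993e+02 -1.0000e-02 -1.8330e+01] 0.15 [-0.26 -1.04  0.21]
```

View pics/w1.png

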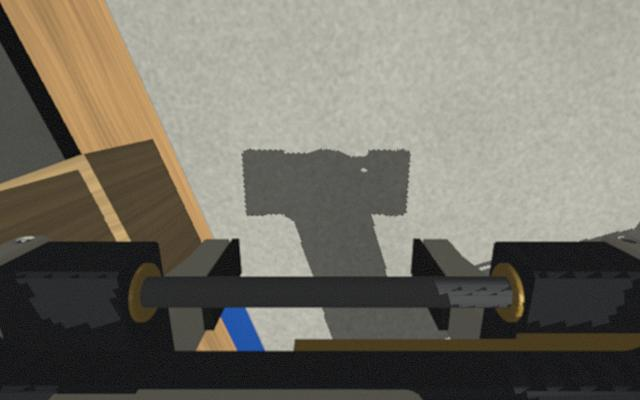

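The moves were refused, probably because `roll` was missing, so the picture only shows the fingers at rows 240–350 and bare table. I'll resend with `roll`.

send_rows([
  {"dp": [42, 40, 0], "roll": 0, "jaw": 100},
  {"dp": [84, 80, 0], "roll": 0, "jaw": 100},
  {"dp": [126, 120, 0], "roll": 0, "jaw": 100},
  {"dp": [168, 160, 0], "roll": 0, "jaw": 100},
], newtons=15)

```text
time_s: 0.7
tcp_pos: [0.3219, 0.4343, 0.2405]
eef_rot: [-180.0, -0.0, -18.3]
contact_force: [2.2, 0.9, 0.3]
gripper_width: 0.0873
gripper_force: 0.0
```

send_rows([
  {"dp": [42, 40, 0], "roll": 0, "jaw": 100},
  {"dp": [84, 80, 0], "roll": 0, "jaw": 100},
  {"dp": [126, 120, 0], "roll": 0, "jaw": 100},
  {"dp": [172, 158, 0], "roll": 0, "jaw": 100},
  {"dp": [172, 158, 0], "roll": 0, "jaw": 100},
])

```text
time_s: 1.32
tcp_pos: [0.4362, 0.2288, 0.2406]
eef_rot: [180.0, -0.0, -18.6]
contact_force: [-0.1, 0.0, 0.3]
gripper_width: 0.0873
gripper_force: 0.0
```

```bash
python3 - <<'E'
from h import *
from plant import r
s=r.get_state();print(np.round(s["tcp_pos"],4),np.round(s["eef_rot"],2),s["time_s"],np.round(s["contact_force"],2))
c=r.capture("wrist");cv2.imwrite("pics/w1.png",c["image"]);np.savez("pics/w1.npz",**c)
E
```

```text
[0.4362 0.2288 0.2406] [179.98  -0.   -18.6 ] 1.325 [-0.13  0.    0.28]
```

View pics/w1.png

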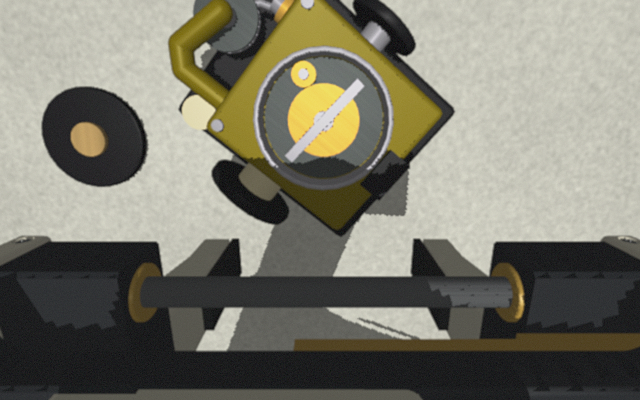

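Wrist view: mouth centre about (323,118), keeper about (386,174), bar from (290,158) to (361,85), case corners (453,111) and (342,234). I'll fit the machine pose with these and overlay the model on the wrist and top views.

```bash
cat >> h.py <<'E'
def M(p,X):
    a=p[2];R=np.array([[np.cos(a),-np.sin(a),0],[np.sin(a),np.cos(a),0],[0,0,1]]);return np.asarray(X,float)@R.T+[p[0],p[1],0]
th=np.linspace(0,2*np.pi,120,endpoint=False)
def circ(rad,z): return np.c_[rad*np.cos(th),rad*np.sin(th),z+0*th]
E
python3 - <<'E'
from h import *
from scipy.optimize import least_squares
w=np.load("pics/w1.npz");t=np.load("pics/top0.npz")
X=[[-78,-73,85],[-78,73,85]];
# rim extents in wrist view
def f(p):
    q=proj(w,M(p,circ(.056,.110)))
    e=[q[:,0].min()-254.5,q[:,0].max()-392.5,q[:,1].min()-46.5,q[:,1].max()-189.5]
    c=proj(w,M(p,[[.078,-.073,.085],[-.078,-.073,.085],[-.078,.073,.085]]))
    return e,c
for a0 in [0.5]:
    g=lambda p:np.r_[f(p)[0],[] if 0 else (f(p)[1][:2]-[[453,111],[342,234]]).ravel()*0.5]
    best=min((least_squares(g,[.5,.21,a]) for a in np.linspace(-3,3,13)),key=lambda s:s.cost)
p=best.x;print(p,np.degrees(p[2]),best.fun.round(1))
def draw(c,k,x0,y0,wd,h):
    im=cv2.resize(c["image"][y0:y0+h,x0:x0+wd],None,fx=k,fy=k,interpolation=cv2.INTER_CUBIC)
    D=lambda X,col:[cv2.circle(im,tuple(int(v) for v in ((q-[x0,y0])*k+k/2-.5)),1,col,-1) for q in proj(c,M(p,X))]
    D(circ(.056,.11),(0,0,255));D(circ(.052,.11),(255,255,0))
    L=lambda a,b:np.linspace(a,b,40)
    D(L([-.078,-.073,.085],[-.078,.073,.085]),(255,0,255));D(L([-.078,-.073,.085],[.078,-.073,.085]),(255,0,255))
    for y in(-.018,.018):D(L([-.053,y,.126],[-.073,y,.126]),(0,255,0))
    D(L([-.053,-.018,.126],[-.053,.018,.126]),(0,255,0))
    return im
a=draw(w,2,220,30,250,220);b=draw(t,4,200,200,75,100);h=440
cv2.imwrite("pics/ov1.png",np.hstack([a,np.pad(b,((0,40),(0,0),(0,0)))]))
np.save("pics/p.npy",p)
q=[ray(w,x,.106)[:2] for x in((290,158),(361,85))];d=np.subtract(*q[::-1]);print("bar ang world",np.degrees(np.arctan2(d[1],d[0])),np.linalg.norm(d),np.mean(q,0))
E
```

```text
[ 0.49253361  0.20915953 -1.00292984] -57.46364689074438 [-0.2  3.   0.   1.7 -2.1 -3.8 -4.4  0.8]
bar ang world -63.469297919710705 0.08108886793543292 [0.49282443 0.2094663 ]
```

View pics/ov1.png

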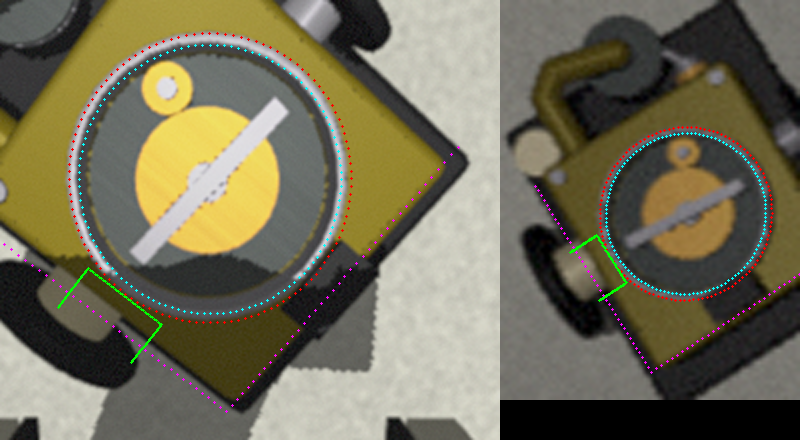

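The keeper is on the lower-right side, so my yaw was 90° off. I'll refit using corners (440,111) and (337,231).

```bash
python3 - <<'E'
from h import *
from scipy.optimize import least_squares
w=np.load("pics/w1.npz");t=np.load("pics/top0.npz");s=np.load("pics/scene0.npz")
def g(p):
    q=proj(w,M(p,circ(.056,.110)))
    e=[q[:,0].min()-254.5,q[:,0].max()-392.5,q[:,1].min()-46.5,q[:,1].max()-189.5]
    c=proj(w,M(p,[[-.078,-.073,.085],[-.078,.073,.085]]))
    return np.r_[e,(c-[[440,111],[337,231]]).ravel()]
b=least_squares(g,[.492,.21,.57]);p=b.x;print(p,np.degrees(p[2]),b.fun.round(1))
np.save("pics/p.npy",p)
def draw(c,k,x0,y0,wd,h):
    im=cv2.resize(c["image"][y0:y0+h,x0:x0+wd],None,fx=k,fy=k,interpolation=cv2.INTER_CUBIC)
    D=lambda X,col:[cv2.circle(im,tuple(int(v) for v in ((q-[x0,y0])*k+k/2-.5)),0,col,-1) for q in proj(c,M(p,X))]
    D(circ(.056,.11),(0,0,255));D(circ(.052,.11),(255,255,0))
    L=lambda a,b:np.linspace(a,b,40)
    D(L([-.078,-.073,.085],[-.078,.073,.085]),(255,0,255));D(L([-.078,-.073,.085],[.078,-.073,.085]),(255,0,255))
    for y in(-.018,.018):D(L([-.053,y,.126],[-.073,y,.126]),(0,255,0))
    D(L([-.053,-.018,.126],[-.053,.018,.126]),(0,255,0));D(L([-.073,-.018,.126],[-.073,.018,.126]),(0,255,0))
    return im
a=draw(w,4,330,100,100,110);b=draw(s,5,380,190,80,88)
cv2.imwrite("pics/ov2.png",np.hstack([a,b]))
q=[[(267,107),(400,122)],[(349,158),(-1,-1)]]
E
```

```text
[0.49455614 0.21174805 0.56581214] 32.41864762007099 [-4.2 -0.9 -1.6  0.5  5.4 -0.1  0.1  2.8]
```

View pics/ov2.png

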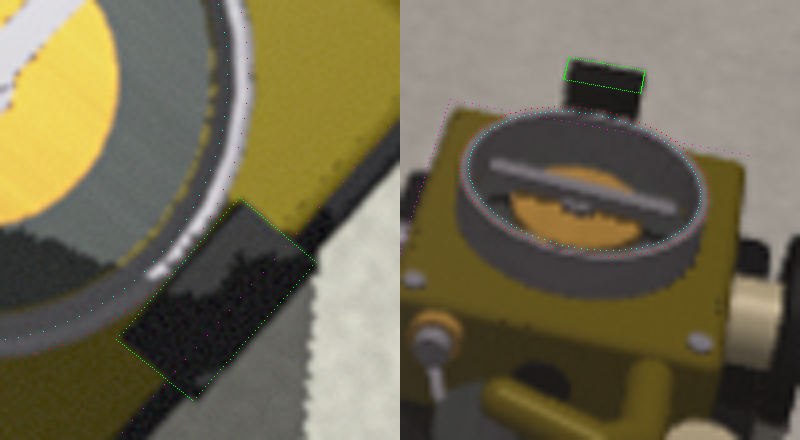

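The keeper fits well in both views. I'll take a second wrist view with the tool turned to the machine's axes to settle the 2 mm uncertainty in the mouth's centre.

send_rows([
  {"dp": [5, 10, 0], "roll": -0.18, "jaw": 100},
  {"dp": [10, 20, 0], "roll": -0.36, "jaw": 100},
  {"dp": [15, 30, 0], "roll": -0.54, "jaw": 100},
  {"dp": [20, 40, 0], "roll": -0.72, "jaw": 100},
  {"dp": [22, 46, 0], "roll": -0.89, "jaw": 100},
])

```text
time_s: 2.0
tcp_pos: [0.441, 0.1821, 0.2405]
eef_rot: [-180.0, 0.0, 33.1]
contact_force: [-0.4, 0.0, -0.7]
gripper_width: 0.0877
gripper_force: 0.0
```

send_rows([
  {"dp": [0, 0, 0], "roll": 0, "jaw": 100},
])

```text
time_s: 2.12
tcp_pos: [0.441, 0.1821, 0.2405]
eef_rot: [-180.0, -0.0, 32.7]
contact_force: [0.2, -0.9, -0.3]
gripper_width: 0.0877
gripper_force: 0.0
```

```bash
python3 - <<'E'
from h import *
from plant import r
s=r.get_state();print(np.round(s["tcp_pos"],4),np.round(s["eef_rot"],2),s["time_s"],np.round(s["joints"],1))
c=r.capture("wrist");cv2.imwrite("pics/w2.png",c["image"]);np.savez("pics/w2.npz",**c)
p=[.4928,.2095,np.radians(31.8)];k=3
x0,y0=225,20;im=cv2.resize(c["image"][y0:y0+200,x0:x0+210],None,fx=k,fy=k,interpolation=cv2.INTER_CUBIC)
D=lambda X,col:[cv2.circle(im,tuple(int(v) for v in ((q-[x0,y0])*k+k/2-.5)),0,col,-1) for q in proj(c,M(p,X))]
L=lambda a,b:np.linspace(a,b,40)
D(circ(.056,.11),(0,0,255));D(circ(.052,.11),(255,255,0))
for y in(-.018,.018):D(L([-.053,y,.126],[-.073,y,.126]),(0,255,0))
for x in(-.053,-.073):D(L([x,-.018,.126],[x,.018,.126]),(0,255,0))
cv2.imwrite("pics/ov3.png",im)
E
```

```text
[0.441  0.1821 0.2405] [-179.99   -0.     32.65] 2.125 [ 46.1   1.6 -23.4  -0.  -65.   76.5]
```

View pics/ov3.png

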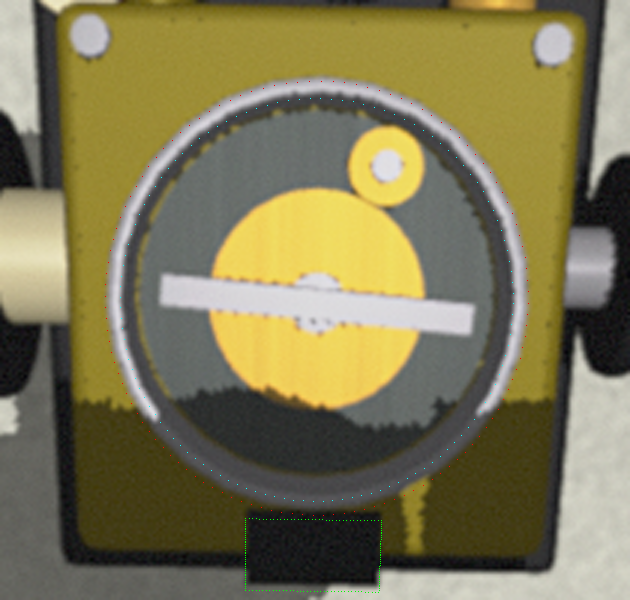

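The mouth is at about (0.4928, 0.2095), yaw about 32°. The bar runs from crop (160,289) to (475,320), which is about 5.6° off the machine's y axis. Next I go to the cover.

send_rows([
  {"dp": [-18, 53, 0], "roll": 0, "jaw": 100},
  {"dp": [-36, 106, 0], "roll": 0, "jaw": 100},
  {"dp": [-54, 159, 0], "roll": 0, "jaw": 100},
  {"dp": [-72, 212, 0], "roll": 0, "jaw": 100},
  {"dp": [-90, 262, 0], "roll": 0, "jaw": 100},
])

```text
time_s: 2.8
tcp_pos: [0.5077, -0.0888, 0.2407]
eef_rot: [180.0, -0.0, 32.5]
contact_force: [1.5, 0.2, -0.2]
gripper_width: 0.0876
gripper_force: 0.0
```

send_rows([
  {"dp": [-19, 55, 0], "roll": 0, "jaw": 100},
  {"dp": [-38, 110, 60], "roll": 0, "jaw": 100},
  {"dp": [-38, 110, 120], "roll": 0, "jaw": 100},
  {"dp": [-38, 110, 140], "roll": 0, "jaw": 100},
])

```text
time_s: 3.3
tcp_pos: [0.5333, -0.2012, 0.0972]
eef_rot: [-179.9, 0.2, 32.3]
contact_force: [-0.5, -0.6, 1.1]
gripper_width: 0.0879
gripper_force: 0.0
```

```bash
python3 - <<'E'
from h import *
from plant import r
s=r.get_state();R=Ro.from_euler("xyz",s["eef_rot"],degrees=True).as_matrix()
print(np.round(s["tcp_pos"],4),np.round(s["eef_rot"],2),s["time_s"],np.round(s["joints"],1))
print("to grasp (tool mm)",R.T@(np.array([.5335,-.2005,.033])-s["tcp_pos"])*1000)
E
```

```text
[ 0.5333 -0.2012  0.0972] [-1.7986e+02  1.6000e-01  3.2340e+01] 3.3 [ -1.   18.6 -23.   -0.  -48.6 123.4]
to grasp (tool mm) [ 0.68791499 -0.29502749 64.15972502]
```

send_rows([
  {"dp": [0, 0, 40], "roll": 0, "jaw": 100},
  {"dp": [0, 0, 62], "roll": 0, "jaw": 100},
  {"dp": [0, 0, 64], "roll": 0, "jaw": 100},
  {"dp": [0, 0, 64], "roll": 0, "jaw": 30},
  {"dp": [0, 0, 64], "roll": 0, "jaw": 30},
], newtons=20)

```text
time_s: 3.92
tcp_pos: [0.5355, -0.2007, 0.0378]
eef_rot: [179.9, -0.1, 32.7]
contact_force: [0.2, -0.4, -0.0]
gripper_width: 0.073
gripper_force: 0.0
```

send_rows([
  {"dp": [0, 0, 0], "roll": 0, "jaw": 30},
  {"dp": [0, 0, 0], "roll": 0, "jaw": 30},
  {"dp": [0, 0, 0], "roll": 0, "jaw": 30},
])

```text
time_s: 4.3
tcp_pos: [0.5346, -0.2009, 0.0369]
eef_rot: [180.0, -0.0, 32.7]
contact_force: [0.2, 0.5, -0.1]
gripper_width: 0.0433
gripper_force: 0.0
```

send_rows([
  {"dp": [-1, 0, 4], "roll": 0, "jaw": 50},
  {"dp": [-1, 0, 4], "roll": 0, "jaw": 50},
  {"dp": [-1, 0, 4], "roll": 0, "jaw": 20},
  {"dp": [-1, 0, 4], "roll": 0, "jaw": 20},
  {"dp": [-1, 0, 4], "roll": 0, "jaw": 20},
])

```text
time_s: 4.92
tcp_pos: [0.5334, -0.2013, 0.0323]
eef_rot: [-180.0, 0.0, 32.7]
contact_force: [0.7, -1.3, -2.1]
gripper_width: 0.039
gripper_force: 20.0
```

send_rows([
  {"dp": [0, 0, 0], "roll": 0, "jaw": 20},
  {"dp": [0, 0, 0], "roll": 0, "jaw": 20},
])

```text
time_s: 5.18
tcp_pos: [0.5334, -0.2013, 0.0324]
eef_rot: [-180.0, 0.0, 32.7]
contact_force: [-0.5, -0.0, -3.9]
gripper_width: 0.0396
gripper_force: 20.0
```

send_rows([
  {"dp": [0, 0, -15], "roll": 0, "jaw": 20},
  {"dp": [0, 0, -50], "roll": 0, "jaw": 20},
  {"dp": [0, 0, -95], "roll": 0, "jaw": 20},
  {"dp": [0, 0, -135], "roll": 0, "jaw": 20},
  {"dp": [0, 0, -168], "roll": 0, "jaw": 20},
])

```text
time_s: 5.8
tcp_pos: [0.5337, -0.2014, 0.2036]
eef_rot: [179.9, -0.1, 32.7]
contact_force: [0.0, -0.1, -3.1]
gripper_width: 0.0397
gripper_force: 20.0
```

send_rows([
  {"dp": [6, -30, 0], "roll": 0, "jaw": 20},
  {"dp": [16, -80, 0], "roll": 0, "jaw": 20},
  {"dp": [26, -130, 0], "roll": 0, "jaw": 20},
  {"dp": [36, -180, 0], "roll": 0, "jaw": 20},
  {"dp": [46, -225, 0], "roll": 0, "jaw": 20},
])

```text
time_s: 6.42
tcp_pos: [0.4499, 0.0142, 0.2017]
eef_rot: [180.0, -0.1, 32.7]
contact_force: [0.2, 0.5, -2.9]
gripper_width: 0.0399
gripper_force: 20.0
```

send_rows([
  {"dp": [9, -45, 0], "roll": 0, "jaw": 20},
  {"dp": [18, -90, 0], "roll": 0, "jaw": 20},
  {"dp": [26, -125, 0], "roll": 0, "jaw": 20},
  {"dp": [29, -144, 0], "roll": 0, "jaw": 20},
  {"dp": [29, -144, 0], "roll": 0, "jaw": 20},
])

```text
time_s: 7.05
tcp_pos: [0.3971, 0.1507, 0.2015]
eef_rot: [-180.0, -0.1, 32.8]
contact_force: [0.7, -1.0, -3.1]
gripper_width: 0.0393
gripper_force: 20.0
```

```bash
cat >> h.py <<'E'
MP=np.array([.4928,.2095]);MY=np.radians(32.0)
def rep():
    from plant import r
    s=r.get_state();R=Ro.from_euler("xyz",s["eef_rot"],degrees=True).as_matrix()
    c,n=np.cos(MY),np.sin(MY);d=s["tcp_pos"][:2]-MP
    print("t",s["time_s"],"tcp machine mm",np.round([1e3*(c*d[0]+n*d[1]),1e3*(-n*d[0]+c*d[1]),1e3*s["tcp_pos"][2]],1),"rot",np.round(s["eef_rot"],1),"F",np.round(s["contact_force"],1),"M",np.round(s["moment"],2),"w",s["gripper_width"],"j6",np.round(s["joints"][5],1))
    return s
E
python3 - <<'E'
from h import *
from plant import r
rep()
c=r.capture("wrist");cv2.imwrite("pics/w4.png",c["image"])
E
```

```text
t 7.05 tcp machine mm [-112.3    0.8  201.5] rot [-1.80e+02 -1.00e-01  3.28e+01] F [ 0.7 -1.  -3.1] M [-0.11 -0.03  0.  ] w 0.03934628621206674 j6 75.2
```

View pics/w4.png

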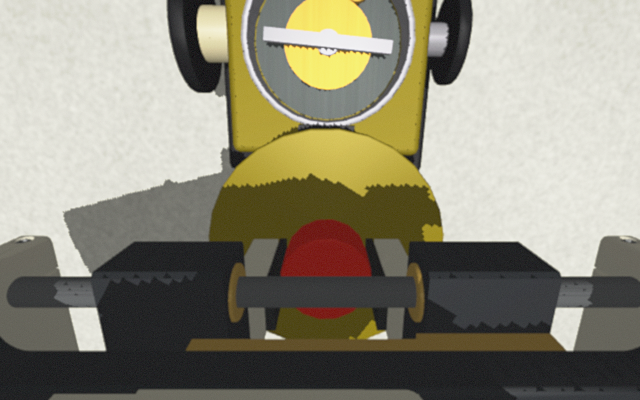

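The wrist view shows the cover held level, knob at (326,265), with its far flange edge at (326,128) over the keeper. I'll use the keeper's outer top edge to tip the cover in a light grip.

send_rows([
  {"dp": [0, 0, 20], "roll": 0, "jaw": 20},
  {"dp": [0, 0, 34], "roll": 0, "jaw": 20},
  {"dp": [0, 0, 38], "roll": 0, "jaw": 20},
  {"dp": [0, 0, 40], "roll": 0, "jaw": 20},
  {"dp": [0, 0, 40], "roll": 0, "jaw": 20},
], newtons=8)

```text
time_s: 7.72
tcp_pos: [0.3979, 0.1498, 0.1608]
eef_rot: [180.0, -0.0, 32.7]
contact_force: [0.6, -0.5, -3.7]
gripper_width: 0.0395
gripper_force: 8.0
```

send_rows([
  {"dp": [0, 0, 1], "roll": 0, "jaw": 20},
  {"dp": [0, 0, 2], "roll": 0, "jaw": 20},
  {"dp": [0, 0, 3], "roll": 0, "jaw": 20},
  {"dp": [0, 0, 4], "roll": 0, "jaw": 20},
])

```text
time_s: 8.22
tcp_pos: [0.3975, 0.1496, 0.1567]
eef_rot: [180.0, 0.0, 32.7]
contact_force: [-2.1, -1.9, -0.6]
gripper_width: 0.0402
gripper_force: 8.0
```

```bash
python3 -c "
from h import *
rep()"
```

```text
t 8.225 tcp machine mm [-112.5   -0.3  156.7] rot [180.    0.   32.7] F [-2.1 -1.9 -0.6] M [-0.46  0.54  0.02] w 0.04021252014862488 j6 75.2
```

send_rows([
  {"dp": [0, 0, 1], "roll": 0, "jaw": 20},
  {"dp": [0, 0, 2], "roll": 0, "jaw": 20},
  {"dp": [0, 0, 3], "roll": 0, "jaw": 20},
  {"dp": [0, 0, 4], "roll": 0, "jaw": 20},
])

```text
time_s: 8.72
tcp_pos: [0.3974, 0.1496, 0.1524]
eef_rot: [180.0, 0.0, 32.7]
contact_force: [-2.7, -1.8, 0.4]
gripper_width: 0.04
gripper_force: 8.0
```

send_rows([
  {"dp": [0, 0, 1], "roll": 0, "jaw": 20},
  {"dp": [0, 0, 2], "roll": 0, "jaw": 20},
  {"dp": [0, 0, 3], "roll": 0, "jaw": 20},
  {"dp": [0, 0, 4], "roll": 0, "jaw": 20},
  {"dp": [0, 0, 4], "roll": 0, "jaw": 20},
])

```text
time_s: 9.35
tcp_pos: [0.3975, 0.1496, 0.1484]
eef_rot: [180.0, 0.0, 32.7]
contact_force: [-3.1, -2.0, 0.3]
gripper_width: 0.0396
gripper_force: 8.0
```

```bash
python3 - <<'E'
from h import *
from plant import r
rep()
c=r.capture("wrist");np.savez("pics/w5.npz",**c);cv2.imwrite("pics/w5.png",c["image"])
for f in("w4","w5"):
    im=cv2.imread(f"pics/{f}.png");print(f,[ (y,im[y,326].tolist()) for y in range(100,150,4)])
    m=cv2.inRange(cv2.cvtColor(im,cv2.COLOR_BGR2HSV),(0,150,60),(6,255,255));n,_,st,ce=cv2.connectedComponentsWithStats(m);i=1+st[1:,4].argmax();print(st[i],ce[i])
E
```

```text
t 9.35 tcp machine mm [-112.6   -0.3  148.4] rot [180.    0.   32.7] F [-3.1 -2.   0.3] M [-0.79  0.89  0.04] w 0.03958640674908134 j6 75.2
w4 [(100, [135, 138, 131]), (104, [136, 137, 131]), (108, [133, 135, 128]), (112, [137, 137, 131]), (116, [134, 134, 129]), (120, [73, 123, 134]), (124, [201, 196, 199]), (128, [21, 64, 69]), (132, [96, 200, 217]), (136, [93, 196, 215]), (140, [90, 195, 213]), (144, [90, 194, 214]), (148, [85, 190, 209])]
[ 280  220   92   56 3898] [325.75602873 251.57542329]
w5 [(100, [131, 134, 126]), (104, [131, 134, 127]), (108, [131, 133, 128]), (112, [130, 133, 126]), (116, [128, 131, 124]), (120, [128, 129, 123]), (124, [46, 77, 86]), (128, [64, 153, 169]), (132, [31, 135, 154]), (136, [30, 137, 154]), (140, [34, 135, 153]), (144, [32, 135, 153]), (148, [37, 135, 153])]
[ 282  222   89   54 3776] [325.56091102 252.03495763]
```

```bash
python3 - <<'E'
from h import *
from plant import r
c=np.load("pics/w5.npz");s=r.get_state()
R=Ro.from_euler("xyz",s["eef_rot"],degrees=True).as_matrix();g=s["tcp_pos"]-R[:,2]*.005
im=cv2.imread("pics/w5.png")
for th in (0,8,12,16,20):
    # tool frame: x ahead, z down ; local (x,zl) rel pivot at 37.4
    T=np.radians(th)
    def pt(x,y,zl):
        h=zl-.0374; X=x*np.cos(T)-h*np.sin(T); H=x*np.sin(T)+h*np.cos(T)
        return g+R@np.array([X,y,-H])
    a=np.linspace(-1.2,1.2,49)
    q=proj(c,[pt(.062*np.cos(t),.062*np.sin(t),.013) for t in a])
    print(th,q[24].round(1),"right",q[:,0].max().round(1),"left",q[:,0].min().round(1),"knobtop far",proj(c,[pt(.02,0,.047)])[0].round(1))
# flange column extents in w5 at rows 180..230
hsv=cv2.cvtColor(im,cv2.COLOR_BGR2HSV)
for y in (140,160,180,200,220): 
    m=np.where((hsv[y,:,0]>20)&(hsv[y,:,0]<36)&(hsv[y,:,1]>140))[0];print(y,m.min() if len(m) else 0,m.max() if len(m) else 0)
E
```

```text
0 [323.2 130.4] right 436.9 left 209.7 knobtop far [322.8 240.6]
8 [323.1 125.8] right 439.6 left 206.8 knobtop far [322.8 246.7]
12 [323.  124.4] right 441.1 left 205.3 knobtop far [322.7 250.1]
16 [322.9 123.6] right 442.7 left 203.7 knobtop far [322.7 253.6]
20 [322.8 123.7] right 444.3 left 201.9 knobtop far [322.7 257.3]
140 209 438
160 211 436
180 219 433
200 212 440
220 208 443
```

```bash
python3 - <<'E'
import cv2
for f in("w4","w5"):
    im=cv2.imread(f"pics/{f}.png");print(f,[(y,im[y,322].tolist()[1:]) for y in range(212,276,3)])
E
```

```text
w4 [(212, [71, 78]), (215, [70, 79]), (218, [71, 84]), (221, [24, 113]), (224, [23, 110]), (227, [32, 113]), (230, [27, 112]), (233, [30, 114]), (236, [23, 113]), (239, [32, 123]), (242, [29, 127]), (245, [23, 121]), (248, [28, 123]), (251, [30, 126]), (254, [31, 126]), (257, [24, 124]), (260, [23, 124]), (263, [36, 126]), (266, [31, 124]), (269, [30, 124]), (272, [23, 123]), (275, [28, 119])]
w5 [(212, [70, 77]), (215, [73, 81]), (218, [69, 77]), (221, [54, 98]), (224, [21, 114]), (227, [24, 114]), (230, [26, 116]), (233, [24, 114]), (236, [23, 115]), (239, [31, 116]), (242, [27, 115]), (245, [25, 114]), (248, [31, 117]), (251, [24, 114]), (254, [30, 116]), (257, [28, 124]), (260, [27, 123]), (263, [34, 125]), (266, [29, 123]), (269, [25, 123]), (272, [24, 122]), (275, [28, 118])]
```

Tilt is about 18° (the knob-top boundary moved from row 238 to 255). I firm up the grip, lift, and carry the cover over the mouth, tilted.

send_rows([
  {"dp": [0, 0, 0], "roll": 0, "jaw": 20},
  {"dp": [0, 0, -12], "roll": 0, "jaw": 20},
  {"dp": [0, 0, -28], "roll": 0, "jaw": 20},
  {"dp": [0, 0, -44], "roll": 0, "jaw": 20},
  {"dp": [0, 0, -52], "roll": 0, "jaw": 20},
], newtons=20)

```text
time_s: 10.02
tcp_pos: [0.3984, 0.1505, 0.2021]
eef_rot: [-180.0, -0.2, 32.7]
contact_force: [0.2, 0.2, -4.5]
gripper_width: 0.0395
gripper_force: 20.0
```

send_rows([
  {"dp": [25, 0, 0], "roll": 0, "jaw": 20},
  {"dp": [60, 0.5, 0], "roll": 0, "jaw": 20},
  {"dp": [95, 1, 0], "roll": 0, "jaw": 20},
  {"dp": [119, 1, 0], "roll": 0, "jaw": 20},
  {"dp": [119, 1, 0], "roll": 0, "jaw": 20},
])

```text
time_s: 10.65
tcp_pos: [0.4996, 0.2141, 0.1999]
eef_rot: [180.0, 0.0, 32.7]
contact_force: [-0.1, 0.6, -4.3]
gripper_width: 0.0394
gripper_force: 20.0
```

send_rows([
  {"dp": [0, 0, 15], "roll": 0, "jaw": 20},
  {"dp": [0, 0, 26], "roll": 0, "jaw": 20},
  {"dp": [0, 0, 30], "roll": 0, "jaw": 20},
  {"dp": [0, 0, 30], "roll": 0, "jaw": 20},
])

```text
time_s: 11.15
tcp_pos: [0.498, 0.2129, 0.1703]
eef_rot: [180.0, 0.0, 32.7]
contact_force: [-0.1, 1.0, -4.7]
gripper_width: 0.0398
gripper_force: 20.0
```

```bash
python3 - <<'E'
from h import *
from plant import r
rep();c=r.capture("wrist");cv2.imwrite("pics/w6.png",c["image"]);im=c["image"]
print([(y,im[y,322].tolist()[1:]) for y in range(212,276,3)])
E
```

```text
t 11.15 tcp machine mm [6.200e+00 1.000e-01 1.703e+02] rot [180.    0.   32.7] F [-0.1  1.  -4.7] M [-0.05 -0.03  0.04] w 0.039780486728708375 j6 78.8
[(212, [74, 82]), (215, [71, 79]), (218, [70, 80]), (221, [51, 106]), (224, [29, 117]), (227, [27, 118]), (230, [27, 117]), (233, [29, 116]), (236, [27, 113]), (239, [33, 117]), (242, [24, 117]), (245, [23, 115]), (248, [29, 115]), (251, [31, 117]), (254, [34, 121]), (257, [33, 125]), (260, [29, 123]), (263, [25, 123]), (266, [23, 123]), (269, [30, 125]), (272, [26, 124]), (275, [31, 119])]
```

send_rows([
  {"dp": [0, 0, 5], "roll": 0, "jaw": 20},
  {"dp": [0, 0, 10], "roll": 0, "jaw": 20},
  {"dp": [0, 0, 14], "roll": 0, "jaw": 20},
  {"dp": [0, 0, 17], "roll": 0, "jaw": 20},
  {"dp": [0, 0, 17], "roll": 0, "jaw": 20},
])

```text
time_s: 11.82
tcp_pos: [0.4982, 0.213, 0.1533]
eef_rot: [180.0, 0.0, 32.7]
contact_force: [-0.1, -0.5, -3.8]
gripper_width: 0.0396
gripper_force: 20.0
```

```bash
python3 - <<'E'
from h import *
rep()
E
```

```text
t 11.825 tcp machine mm [6.400e+00 1.000e-01 1.533e+02] rot [180.    0.   32.7] F [-0.1 -0.5 -3.8] M [-0.01 -0.06  0.02] w 0.03962333422009061 j6 78.8
```

Free so far. Now I slide the edge under the keeper.

send_rows([
  {"dp": [-3, 0, 0], "roll": 0, "jaw": 20},
  {"dp": [-6, 0, 0], "roll": 0, "jaw": 20},
  {"dp": [-9, 0, 0], "roll": 0, "jaw": 20},
  {"dp": [-11, 0, 0], "roll": 0, "jaw": 20},
  {"dp": [-11, 0, 0], "roll": 0, "jaw": 20},
])

```text
time_s: 12.45
tcp_pos: [0.4891, 0.2073, 0.1536]
eef_rot: [-180.0, -0.0, 32.7]
contact_force: [1.6, 1.9, -8.0]
gripper_width: 0.0393
gripper_force: 20.0
```

send_rows([
  {"dp": [-2, 0, 0], "roll": 0, "jaw": 20},
  {"dp": [-4, 0, 0], "roll": 0, "jaw": 20},
  {"dp": [-4, 0, 0], "roll": 0, "jaw": 20},
])

```text
time_s: 12.82
tcp_pos: [0.4855, 0.2049, 0.1535]
eef_rot: [-180.0, 0.0, 32.7]
contact_force: [0.9, 1.2, -6.0]
gripper_width: 0.0395
gripper_force: 20.0
```

```bash
python3 - <<'E'
from h import *
rep()
E
```

```text
t 12.825 tcp machine mm [ -8.6  -0.  153.5] rot [-180.     0.    32.7] F [ 0.9  1.2 -6. ] M [ 0.49 -0.91  0.01] w 0.03947906019506543 j6 78.4
```

send_rows([
  {"dp": [0, 0, 1], "roll": 0, "jaw": 20},
  {"dp": [0, 0, 2], "roll": 0, "jaw": 20},
  {"dp": [0, 0, 2], "roll": 0, "jaw": 20},
])

```text
time_s: 13.2
tcp_pos: [0.4854, 0.2047, 0.1515]
eef_rot: [180.0, 0.0, 32.7]
contact_force: [-0.3, 0.5, -3.2]
gripper_width: 0.0396
gripper_force: 20.0
```

```bash
python3 - <<'E'
from h import *
from plant import r
rep();c=r.capture("wrist");cv2.imwrite("pics/w7.png",c["image"]);im=c["image"]
print([(y,im[y,322].tolist()[1:]) for y in range(240,276,3)])
E
```

```text
t 13.2 tcp machine mm [ -8.8  -0.2 151.5] rot [180.    0.   32.7] F [-0.3  0.5 -3.2] M [-0.13 -0.08 -0.03] w 0.03960224961358844 j6 78.4
[(240, [26, 116]), (243, [34, 119]), (246, [30, 118]), (249, [36, 120]), (252, [26, 117]), (255, [27, 120]), (258, [31, 124]), (261, [34, 126]), (264, [30, 124]), (267, [23, 122]), (270, [27, 123]), (273, [29, 123])]
```

send_rows([
  {"dp": [0, 0, 1], "roll": 0, "jaw": 20},
  {"dp": [1, 0, 3], "roll": 0, "jaw": 20},
  {"dp": [2, 0, 5], "roll": 0, "jaw": 20},
  {"dp": [3, 0, 7], "roll": 0, "jaw": 20},
  {"dp": [4, 0, 8.5], "roll": 0, "jaw": 20},
], newtons=8)

```text
time_s: 13.88
tcp_pos: [0.4893, 0.2073, 0.1431]
eef_rot: [180.0, -0.0, 32.7]
contact_force: [-0.4, 0.0, -1.0]
gripper_width: 0.0397
gripper_force: 8.0
```

```bash
python3 - <<'E'
from h import *
rep()
E
```

```text
t 13.875 tcp machine mm [ -4.1   0.  143.1] rot [180.   -0.   32.7] F [-0.4  0.  -1. ] M [ 0.03 -0.13 -0.01] w 0.03965498027062619 j6 78.5
```

send_rows([
  {"dp": [1, 0, 1.5], "roll": 0, "jaw": 20},
  {"dp": [2, 0, 3], "roll": 0, "jaw": 20},
  {"dp": [3, 0, 4], "roll": 0, "jaw": 20},
  {"dp": [4, 0, 5], "roll": 0, "jaw": 20},
  {"dp": [4, 0, 5], "roll": 0, "jaw": 20},
])

```text
time_s: 14.5
tcp_pos: [0.4927, 0.2096, 0.1385]
eef_rot: [180.0, -0.0, 32.7]
contact_force: [-2.0, 0.0, 4.1]
gripper_width: 0.0395
gripper_force: 8.0
```

```bash
python3 - <<'E'
from h import *
from plant import r
rep();c=r.capture("wrist");cv2.imwrite("pics/w8.png",c["image"]);im=c["image"]
print([(y,im[y,322].tolist()[1:]) for y in range(225,276,3)])
E
```

```text
t 14.5 tcp machine mm [-1.000e-01  1.000e-01  1.385e+02] rot [180.   -0.   32.7] F [-2.   0.   4.1] M [0.02 0.51 0.02] w 0.03949886298259591 j6 78.6
[(225, [19, 111]), (228, [25, 113]), (231, [23, 111]), (234, [25, 113]), (237, [28, 115]), (240, [30, 117]), (243, [24, 115]), (246, [30, 127]), (249, [29, 125]), (252, [30, 127]), (255, [24, 125]), (258, [24, 124]), (261, [28, 123]), (264, [28, 126]), (267, [25, 124]), (270, [26, 124]), (273, [28, 124])]
```

send_rows([
  {"dp": [-2, 0, -0.5], "roll": 0, "jaw": 20},
  {"dp": [-4, 0, -0.5], "roll": 0, "jaw": 20},
  {"dp": [-4, 0, 0.5], "roll": 0, "jaw": 20},
  {"dp": [-3, 0, 1], "roll": 0, "jaw": 20},
  {"dp": [-3, 0, 1], "roll": 0, "jaw": 20},
])

```text
time_s: 15.18
tcp_pos: [0.4903, 0.2081, 0.1382]
eef_rot: [180.0, -0.1, 32.7]
contact_force: [-1.6, 1.5, 10.2]
gripper_width: 0.0399
gripper_force: 8.0
```

```bash
python3 - <<'E'
from h import *
from plant import r
rep();c=r.capture("wrist");cv2.imwrite("pics/w9.png",c["image"]);im=c["image"]
print([(y,im[y,322].tolist()[1:]) for y in range(225,270,3)])
E
```

```text
t 15.175 tcp machine mm [-2.900e+00  1.000e-01  1.382e+02] rot [ 1.80e+02 -1.00e-01  3.27e+01] F [-1.6  1.5 10.2] M [0.43 0.44 0.01] w 0.03994316502184583 j6 78.6
[(225, [27, 111]), (228, [22, 113]), (231, [33, 116]), (234, [33, 115]), (237, [23, 113]), (240, [20, 112]), (243, [24, 114]), (246, [35, 131]), (249, [27, 125]), (252, [24, 124]), (255, [28, 123]), (258, [32, 125]), (261, [29, 125]), (264, [24, 124]), (267, [29, 125])]
```

send_rows([
  {"dp": [0, 0, -1], "roll": 0, "jaw": 20},
  {"dp": [0, 0, -1], "roll": 0, "jaw": 75},
  {"dp": [0, 0, -1], "roll": 0, "jaw": 75},
  {"dp": [0, 0, -1], "roll": 0, "jaw": 75},
  {"dp": [0, 0, -1], "roll": 0, "jaw": 75},
])

```text
time_s: 15.85
tcp_pos: [0.4897, 0.2075, 0.1379]
eef_rot: [180.0, 0.0, 32.7]
contact_force: [0.2, -0.7, 0.1]
gripper_width: 0.0653
gripper_force: 0.0
```

```bash
python3 - <<'E'
from h import *
from plant import r
rep();c=r.capture("wrist");cv2.imwrite("pics/w10.png",c["image"]);np.savez("pics/w10.npz",**c)
for n in("top","scene"):
    t=r.capture(n);np.savez(f"pics/{n}10.npz",**t);cv2.imwrite(f"pics/{n}10.png",t["image"])
im=c["image"]
a=im[60:360,170:490];b=cv2.resize(cv2.imread("pics/scene10.png")[185:260,365:465],None,fx=4,fy=4,interpolation=cv2.INTER_CUBIC)
cv2.imwrite("pics/v10.png",np.hstack([a,b]))
E
```

```text
t 15.85 tcp machine mm [ -3.6  -0.  137.9] rot [180.    0.   32.7] F [ 0.2 -0.7  0.1] M [-0.07 -0.06 -0.02] w 0.06530127193594526 j6 78.6
```

View pics/v10.png

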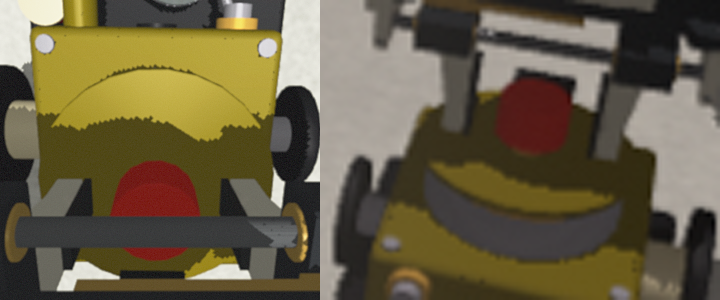

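The wrist view has the flange's far edge at full-image (325,127), the knob base at row 221 and the knob-top edge at row 242. The scene view shows the cover in the mouth with its edge under the keeper. I'll compare these with model poses.

```bash
python3 - <<'E'
from h import *
c=np.load("pics/w10.npz");im=c["image"]
for col in(275,325,375): print(col,[(y,im[y,col].tolist()[1:]) for y in range(118,160,2) if 1][:14])
print("knob",[(y,im[y,325].tolist()[1:]) for y in range(214,252,2)])
def pred(cx,cz,th):
    T=np.radians(th);o=[]
    for x,zl in((.062,.013),(.02,.021),(.02,.047)):
        X=cx+x*np.cos(T)-zl*np.sin(T);H=.110+cz+x*np.sin(T)+zl*np.cos(T)
        o.append(proj(c,np.r_[MP+X*np.array([np.cos(MY),np.sin(MY)]),H])[0][1].round(1))
    return o
for a in[(0,-.004,0),(.002,-.004,0),(-.002,-.004,0),(0,-.002,3),(.002,-.001,5),(.004,0,6),(.004,-.001,7),(0,-.008,0)]:print(a,pred(*a))
E
```

```text
275 [(118, [158, 178]), (120, [158, 178]), (122, [156, 175]), (124, [158, 176]), (126, [156, 176]), (128, [157, 175]), (130, [154, 174]), (132, [157, 176]), (134, [156, 176]), (136, [153, 170]), (138, [123, 137]), (140, [148, 166]), (142, [167, 187]), (144, [167, 186])]
325 [(118, [161, 180]), (120, [162, 181]), (122, [163, 184]), (124, [124, 139]), (126, [66, 75]), (128, [81, 89]), (130, [169, 186]), (132, [186, 204]), (134, [184, 203]), (136, [184, 204]), (138, [179, 199]), (140, [181, 200]), (142, [182, 201]), (144, [182, 200])]
375 [(118, [165, 184]), (120, [164, 182]), (122, [164, 183]), (124, [163, 182]), (126, [166, 185]), (128, [163, 182]), (130, [164, 183]), (132, [164, 185]), (134, [166, 186]), (136, [165, 185]), (138, [120, 134]), (140, [156, 172]), (142, [178, 198]), (144, [176, 196])]
knob [(214, [72, 81]), (216, [69, 80]), (218, [72, 80]), (220, [61, 92]), (222, [29, 113]), (224, [21, 114]), (226, [26, 114]), (228, [31, 115]), (230, [31, 115]), (232, [27, 114]), (234, [26, 115]), (236, [31, 116]), (238, [24, 113]), (240, [21, 111]), (242, [31, 116]), (244, [37, 128]), (246, [23, 125]), (248, [32, 125]), (250, [28, 124])]
(0, -0.004, 0) [np.float64(122.9), np.float64(212.9), np.float64(233.2)]
(0.002, -0.004, 0) [np.float64(118.6), np.float64(208.9), np.float64(228.6)]
(-0.002, -0.004, 0) [np.float64(127.3), np.float64(216.8), np.float64(237.7)]
(0, -0.002, 3) [np.float64(125.4), np.float64(217.1), np.float64(241.7)]
(0.002, -0.001, 5) [np.float64(122.7), np.float64(215.8), np.float64(242.6)]
(0.004, 0, 6) [np.float64(119.1), np.float64(213.5), np.float64(241.2)]
(0.004, -0.001, 7) [np.float64(119.9), np.float64(213.9), np.float64(242.4)]
(0, -0.008, 0) [np.float64(122.4), np.float64(210.3), np.float64(229.6)]
```

The cover is nearly level (about 2°), riding on the bar under the keeper. I'll regrip lower, with the fingertips close to the flange.

send_rows([
  {"dp": [1.5, 0, 2], "roll": 0, "jaw": 75},
  {"dp": [1.5, 0, 3.5], "roll": 0, "jaw": 75},
  {"dp": [1.5, 0, 3.5], "roll": 0, "jaw": 30},
  {"dp": [1.5, 0, 3.5], "roll": 0, "jaw": 20},
  {"dp": [1.5, 0, 3.5], "roll": 0, "jaw": 20},
], newtons=10)

```text
time_s: 16.62
tcp_pos: [0.4911, 0.2086, 0.1346]
eef_rot: [-180.0, -0.0, 32.7]
contact_force: [0.1, -1.1, -0.9]
gripper_width: 0.0413
gripper_force: 0.0
```

send_rows([
  {"dp": [0, 0, 0], "roll": 0, "jaw": 20},
  {"dp": [0, 0, 0.5], "roll": 0, "jaw": 20},
  {"dp": [0, 0, 0.5], "roll": 0, "jaw": 20},
])

```text
time_s: 17.0
tcp_pos: [0.4913, 0.2087, 0.1346]
eef_rot: [-180.0, -0.0, 32.7]
contact_force: [-2.0, 0.1, 5.1]
gripper_width: 0.0399
gripper_force: 10.0
```

```bash
python3 - <<'E'
from h import *
rep()
E
```

```text
t 17.0 tcp machine mm [-1.700e+00  1.000e-01  1.346e+02] rot [-180.    -0.    32.7] F [-2.   0.1  5.1] M [ 0.05  0.7  -0.04] w 0.03987466373702342 j6 78.6
```

send_rows([
  {"dp": [0, 0, 0], "roll": 0.05, "jaw": 20},
  {"dp": [0, 0, 0], "roll": 0.1, "jaw": 20},
  {"dp": [0, 0, 0], "roll": 0.15, "jaw": 20},
  {"dp": [0, 0, 0], "roll": 0.2, "jaw": 20},
  {"dp": [0, 0, 0], "roll": 0.25, "jaw": 20},
])

```text
time_s: 17.62
tcp_pos: [0.4922, 0.2092, 0.1348]
eef_rot: [-180.0, -0.1, 18.3]
contact_force: [1.6, 1.0, 3.4]
gripper_width: 0.0392
gripper_force: 10.0
```

```bash
python3 - <<'E'
from h import *
rep()
E
```

```text
t 17.625 tcp machine mm [-6.000e-01  1.000e-01  1.348e+02] rot [-1.80e+02 -1.00e-01  1.83e+01] F [1.6 1.  3.4] M [ 0.45 -0.46  0.22] w 0.03921226474850304 j6 64.2
```

send_rows([
  {"dp": [0, 0, 0], "roll": 0.0, "jaw": 20},
  {"dp": [0, 0, 0], "roll": 0.05, "jaw": 20},
  {"dp": [0, 0, 0], "roll": 0.1, "jaw": 20},
  {"dp": [0, 0, 0], "roll": 0.15, "jaw": 20},
  {"dp": [0, 0, 0], "roll": 0.2, "jaw": 20},
], newtons=25)

```text
time_s: 18.25
tcp_pos: [0.4918, 0.209, 0.1348]
eef_rot: [-180.0, -0.1, 6.9]
contact_force: [-0.7, -0.4, 6.7]
gripper_width: 0.0394
gripper_force: 25.0
```

```bash
python3 - <<'E'
from h import *
rep()
E
```

```text
t 18.25 tcp machine mm [-1.200e+00  1.000e-01  1.348e+02] rot [-1.8e+02 -1.0e-01  6.9e+00] F [-0.7 -0.4  6.7] M [0.38 0.37 0.29] w 0.0393727020624207 j6 52.8
```

send_rows([
  {"dp": [0, 0, 0], "roll": 0.05, "jaw": 20},
  {"dp": [0, 0, 0], "roll": 0.1, "jaw": 20},
  {"dp": [0, 0, 0], "roll": 0.15, "jaw": 20},
  {"dp": [0, 0, 0], "roll": 0.2, "jaw": 20},
  {"dp": [0, 0, 0], "roll": 0.25, "jaw": 20},
])

```text
time_s: 18.88
tcp_pos: [0.492, 0.2092, 0.135]
eef_rot: [-179.9, -0.1, -7.4]
contact_force: [1.2, 0.9, 5.4]
gripper_width: 0.0397
gripper_force: 25.0
```

```bash
python3 - <<'E'
from h import *
rep()
E
```

```text
t 18.875 tcp machine mm [-8.00e-01  1.00e-01  1.35e+02] rot [-1.799e+02 -1.000e-01 -7.400e+00] F [1.2 0.9 5.4] M [ 0.63 -0.25  0.34] w 0.03970502571400657 j6 38.5
```

send_rows([
  {"dp": [0, 0, 0], "roll": 0.05, "jaw": 20},
  {"dp": [0, 0, 0], "roll": 0.1, "jaw": 20},
  {"dp": [0, 0, 0], "roll": 0.15, "jaw": 20},
  {"dp": [0, 0, 0], "roll": 0.2, "jaw": 20},
  {"dp": [0, 0, 0], "roll": 0.25, "jaw": 20},
])

```text
time_s: 19.5
tcp_pos: [0.4919, 0.2092, 0.135]
eef_rot: [-179.9, -0.1, -21.7]
contact_force: [-0.6, 0.9, 6.7]
gripper_width: 0.0395
gripper_force: 25.0
```

```bash
python3 - <<'E'
from h import *
rep()
E
```

```text
t 19.5 tcp machine mm [ -1.    0.2 135. ] rot [-1.799e+02 -1.000e-01 -2.170e+01] F [-0.6  0.9  6.7] M [0.58 0.27 0.28] w 0.039523087001682444 j6 24.2
```

send_rows([
  {"dp": [0, 0, 0], "roll": 0.05, "jaw": 20},
  {"dp": [0, 0, 0], "roll": 0.1, "jaw": 20},
  {"dp": [0, 0, 0], "roll": 0.15, "jaw": 20},
  {"dp": [0, 0, 0], "roll": 0.2, "jaw": 20},
  {"dp": [0, 0, 0], "roll": 0.25, "jaw": 20},
])

```text
time_s: 20.12
tcp_pos: [0.492, 0.2093, 0.1341]
eef_rot: [-179.9, -0.0, -36.1]
contact_force: [4.0, 2.6, -3.1]
gripper_width: 0.0399
gripper_force: 25.0
```

```bash
python3 - <<'E'
from h import *
rep()
E
```

```text
t 20.125 tcp machine mm [ -0.8   0.2 134.1] rot [-179.9   -0.   -36.1] F [ 4.   2.6 -3.1] M [ 0.94 -1.78  0.17] w 0.03989988202540329 j6 9.8
```

The reaction dropped from +6.7 to −3.1 N and z fell, so the slots are at the bar. I let it down gently.

send_rows([
  {"dp": [0, 0, 0.5], "roll": 0, "jaw": 20},
  {"dp": [0, 0, 1], "roll": 0, "jaw": 20},
  {"dp": [0, 0, 1.5], "roll": 0, "jaw": 20},
], newtons=12)

```text
time_s: 20.5
tcp_pos: [0.492, 0.2095, 0.1332]
eef_rot: [-179.9, -0.0, -36.0]
contact_force: [2.4, 4.7, 4.8]
gripper_width: 0.0396
gripper_force: 12.0
```

```bash
python3 - <<'E'
from h import *
rep()
E
```

```text
t 20.5 tcp machine mm [ -0.7   0.4 133.2] rot [-179.9   -0.   -36. ] F [2.4 4.7 4.8] M [ 1.45 -0.89  0.07] w 0.039642179094516575 j6 9.9
```

send_rows([
  {"dp": [0, 0, 0], "roll": 0.04, "jaw": 20},
  {"dp": [0, 0, 0], "roll": 0.07, "jaw": 20},
  {"dp": [0, 0, 0], "roll": 0.07, "jaw": 20},
])

```text
time_s: 20.88
tcp_pos: [0.4924, 0.2096, 0.1333]
eef_rot: [-179.8, -0.0, -40.0]
contact_force: [3.6, 4.4, 1.5]
gripper_width: 0.0395
gripper_force: 12.0
```

send_rows([
  {"dp": [0, 0, 0], "roll": -0.06, "jaw": 20},
  {"dp": [0, 0, 0], "roll": -0.1, "jaw": 20},
  {"dp": [0, 0, 0], "roll": -0.1, "jaw": 20},
])

```text
time_s: 21.25
tcp_pos: [0.4918, 0.2095, 0.1328]
eef_rot: [-179.9, -0.0, -34.2]
contact_force: [4.1, 4.0, 0.5]
gripper_width: 0.0397
gripper_force: 12.0
```

```bash
python3 - <<'E'
from h import *
rep()
E
```

```text
t 21.25 tcp machine mm [ -0.9   0.5 132.8] rot [-179.9   -0.   -34.2] F [4.1 4.  0.5] M [ 1.82 -1.17  0.09] w 0.039731365864784624 j6 11.7
```

send_rows([
  {"dp": [0.5, -1, 0], "roll": 0, "jaw": 20},
  {"dp": [0.5, -1, 0.5], "roll": 0, "jaw": 20},
  {"dp": [0.5, -1, 1], "roll": 0, "jaw": 20},
  {"dp": [0.5, -1, 1], "roll": 0, "jaw": 20},
])

```text
time_s: 21.75
tcp_pos: [0.4924, 0.2093, 0.1318]
eef_rot: [-180.0, -0.0, -34.3]
contact_force: [2.5, 3.4, 2.5]
gripper_width: 0.04
gripper_force: 12.0
```

```bash
python3 - <<'E'
from h import *
rep()
E
```

```text
t 21.75 tcp machine mm [ -0.4   0.  131.8] rot [-180.    -0.   -34.3] F [2.5 3.4 2.5] M [ 1.56 -0.84  0.03] w 0.0399860563111739 j6 11.6
```

send_rows([
  {"dp": [0.5, -1, 0], "roll": 0, "jaw": 20},
  {"dp": [0.5, -1, 0.5], "roll": 0, "jaw": 20},
  {"dp": [0.5, -1, 1], "roll": 0, "jaw": 20},
  {"dp": [0.5, -1, 1], "roll": 0, "jaw": 20},
])

```text
time_s: 22.25
tcp_pos: [0.4931, 0.2093, 0.1305]
eef_rot: [180.0, -0.0, -34.4]
contact_force: [2.9, 0.6, 2.4]
gripper_width: 0.0397
gripper_force: 12.0
```

```bash
python3 - <<'E'
from h import *
rep()
E
```

```text
t 22.25 tcp machine mm [ 1.000e-01 -3.000e-01  1.305e+02] rot [180.   -0.  -34.4] F [2.9 0.6 2.4] M [ 0.27 -0.69  0.02] w 0.039690924473686925 j6 11.6
```

send_rows([
  {"dp": [0, 0, 0.5], "roll": 0, "jaw": 20},
  {"dp": [0, 0, 1], "roll": 0, "jaw": 20},
  {"dp": [0, 0, 1], "roll": 0, "jaw": 20},
])

```text
time_s: 22.62
tcp_pos: [0.4931, 0.2093, 0.1304]
eef_rot: [180.0, -0.0, -34.4]
contact_force: [-0.7, -1.0, 10.1]
gripper_width: 0.0395
gripper_force: 12.0
```

```bash
python3 - <<'E'
from h import *
rep()
E
```

```text
t 22.625 tcp machine mm [  0.2  -0.3 130.4] rot [180.   -0.  -34.4] F [-0.7 -1.  10.1] M [-0.09  0.31  0.04] w 0.039533208374606305 j6 11.6
```

A firm stop at 130.4, down 4.4 mm. I release and check that the cover is level from the wrist camera before pressing the knob.

send_rows([
  {"dp": [0, 0, -1], "roll": 0, "jaw": 20},
  {"dp": [0, 0, -1], "roll": 0, "jaw": 100},
  {"dp": [0, 0, -1], "roll": 0, "jaw": 100},
  {"dp": [0, 0, -1], "roll": 0, "jaw": 100},
  {"dp": [0, 0, -1], "roll": 0, "jaw": 100},
])

```text
time_s: 23.25
tcp_pos: [0.4934, 0.2102, 0.1305]
eef_rot: [-179.9, -0.0, -34.4]
contact_force: [2.8, 8.0, -3.0]
gripper_width: 0.0742
gripper_force: 3.5
```

send_rows([
  {"dp": [0, 0, -20], "roll": 0, "jaw": 100},
  {"dp": [-20, 0, -60], "roll": 0, "jaw": 100},
  {"dp": [-50, 0, -80], "roll": 0, "jaw": 100},
  {"dp": [-65, 0, -80], "roll": 0, "jaw": 100},
  {"dp": [-65, 0, -80], "roll": 0, "jaw": 100},
])

```text
time_s: 23.88
tcp_pos: [0.4386, 0.2465, 0.2102]
eef_rot: [180.0, 0.0, -34.3]
contact_force: [0.1, 0.0, 0.4]
gripper_width: 0.0879
gripper_force: 0.0
```

```bash
python3 - <<'E'
from h import *
from plant import r
rep();c=r.capture("wrist");cv2.imwrite("pics/w11.png",c["image"]);np.savez("pics/w11.npz",**c);im=c["image"]
for cz,cx in((-.008,0),(-.008,.0015),(-.004,0)):
    mid=[proj(c,np.r_[MP+cx*np.array([np.cos(MY),np.sin(MY)]),.110+cz+z])[0].round(1) for z in(.047,.021,.013)]
    fl=proj(c,M([*MP,0],circ(.062,.11+cz+.013)));kn=proj(c,M([*MP,0],circ(.02,.11+cz+.047)))
    print(cz,mid,fl.min(0).round(1),fl.max(0).round(1),"knobtop",kn.min(0).round(1),kn.max(0).round(1))
m=cv2.inRange(cv2.cvtColor(im,cv2.COLOR_BGR2HSV),(0,150,60),(6,255,255));n,_,st,ce=cv2.connectedComponentsWithStats(m);i=1+st[1:,4].argmax();print(st[i],ce[i])
x,y,w,h,_=st[i]
print([(v,im[v,x+w//2].tolist()[1:]) for v in range(y-6,y+h+6,2)])
g=cv2.cvtColor(im,cv2.COLOR_BGR2GRAY)
E
```

```text
t 23.875 tcp machine mm [-26.4  60.1 210.2] rot [180.    0.  -34.3] F [0.1 0.  0.4] M [ 0.01  0.03 -0.01] w 0.08789383070835241 j6 4.0
-0.008 [array([324.2, 120.7]), array([324.3, 118.5]), array([324.3, 117.9])] [234.1  18. ] [414.5 203.9] knobtop [290.4  85.1] [357.9 154.4]
-0.008 [array([321.9, 119.7]), array([322.2, 117.6]), array([322.3, 117. ])] [234.1  18. ] [414.5 203.9] knobtop [290.4  85.1] [357.9 154.4]
-0.004 [array([324.2, 121.1]), array([324.3, 118.8]), array([324.3, 118.2])] [232.6  16.5] [416.  205.5] knobtop [289.7  84.8] [358.6 155.4]
[ 294   86   64   66 3339] [325.70080863 118.72207248]
[(80, [176, 191]), (82, [177, 194]), (84, [171, 185]), (86, [59, 201]), (88, [73, 237]), (90, [77, 238]), (92, [80, 238]), (94, [76, 237]), (96, [78, 237]), (98, [80, 238]), (100, [77, 237]), (102, [77, 237]), (104, [76, 236]), (106, [72, 237]), (108, [76, 237]), (110, [75, 236]), (112, [74, 236]), (114, [74, 237]), (116, [74, 236]), (118, [76, 237]), (120, [73, 236]), (122, [74, 236]), (124, [73, 236]), (126, [69, 235]), (128, [72, 234]), (130, [66, 234]), (132, [64, 232]), (134, [67, 233]), (136, [63, 232]), (138, [61, 231]), (140, [66, 232]), (142, [63, 231]), (144, [62, 230]), (146, [62, 230]), (148, [57, 230]), (150, [51, 228]), (152, [91, 184]), (154, [162, 175]), (156, [161, 176])]
```

The knob's image size (64–66 px) fits the seated height. I'll confirm mechanically by touching the flange lightly with closed fingers, first at the +y side.

send_rows([
  {"dp": [12, -7, 0], "roll": 0, "jaw": 0},
  {"dp": [23, -13, 0], "roll": 0, "jaw": 0},
  {"dp": [23, -13, 30], "roll": 0, "jaw": 0},
  {"dp": [23, -13, 65], "roll": 0, "jaw": 0},
  {"dp": [23, -13, 76], "roll": 0, "jaw": 0},
], newtons=20)

```text
time_s: 24.55
tcp_pos: [0.4657, 0.2426, 0.1322]
eef_rot: [179.8, 0.0, -34.4]
contact_force: [-0.5, -0.0, 0.2]
gripper_width: 0.0431
gripper_force: 0.0
```

send_rows([
  {"dp": [0, 0, 1], "roll": 0, "jaw": 0},
  {"dp": [0, 0, 2], "roll": 0, "jaw": 0},
  {"dp": [0, 0, 3], "roll": 0, "jaw": 0},
  {"dp": [0, 0, 3], "roll": 0, "jaw": 0},
])

```text
time_s: 25.05
tcp_pos: [0.466, 0.2443, 0.1322]
eef_rot: [-179.9, -0.0, -34.4]
contact_force: [0.0, -0.4, 0.9]
gripper_width: 0.0037
gripper_force: 0.0
```

```bash
python3 - <<'E'
from h import *
rep()
E
```

```text
t 25.05 tcp machine mm [ -4.3  43.8 132.2] rot [-179.9   -0.   -34.4] F [ 0.  -0.4  0.9] M [ 0.02 -0.05  0.06] w 0.003664168125730379 j6 6.6
```

send_rows([
  {"dp": [0, 0, 1], "roll": 0, "jaw": 0},
  {"dp": [0, 0, 2], "roll": 0, "jaw": 0},
  {"dp": [0, 0, 2], "roll": 0, "jaw": 0},
])

```text
time_s: 25.42
tcp_pos: [0.4657, 0.244, 0.1295]
eef_rot: [180.0, 0.0, -34.4]
contact_force: [-0.3, 0.3, 0.1]
gripper_width: 0.0005
gripper_force: 0.0
```

send_rows([
  {"dp": [0, 0, 0.5], "roll": 0, "jaw": 0},
  {"dp": [0, 0, 1], "roll": 0, "jaw": 0},
  {"dp": [0, 0, 1], "roll": 0, "jaw": 0},
])

```text
time_s: 25.8
tcp_pos: [0.4658, 0.2441, 0.1293]
eef_rot: [-180.0, -0.0, -34.3]
contact_force: [-2.8, -0.9, 7.4]
gripper_width: 0.0008
gripper_force: 3.8
```

send_rows([
  {"dp": [0, 0, 0.5], "roll": 0, "jaw": 0},
  {"dp": [0, 0, 0.5], "roll": 0, "jaw": 0},
])

```text
time_s: 26.05
tcp_pos: [0.4658, 0.2441, 0.1292]
eef_rot: [-180.0, -0.0, -34.3]
contact_force: [-5.2, -1.1, 12.0]
gripper_width: 0.0002
gripper_force: 6.0
```

+y flange at 115.2 mm, which is the seated height. Now the +x side.

send_rows([
  {"dp": [0, 0, -30], "roll": -0.1, "jaw": 0},
  {"dp": [10, -5, -60], "roll": -0.28, "jaw": 0},
  {"dp": [35, -16, -60], "roll": -0.46, "jaw": 0},
  {"dp": [55, -25, -60], "roll": -0.64, "jaw": 0},
  {"dp": [59, -27, -60], "roll": -0.82, "jaw": 0},
])

```text
time_s: 26.68
tcp_pos: [0.5307, 0.2327, 0.1877]
eef_rot: [180.0, 0.0, 12.9]
contact_force: [-0.1, -0.7, 0.4]
gripper_width: 0.0005
gripper_force: 0.0
```

send_rows([
  {"dp": [0, 0, 15], "roll": -0.17, "jaw": 0},
  {"dp": [0, 0, 35], "roll": -0.34, "jaw": 0},
  {"dp": [0, 0, 52], "roll": -0.34, "jaw": 0},
  {"dp": [0, 0, 56], "roll": -0.34, "jaw": 0},
  {"dp": [0, 0, 56], "roll": -0.34, "jaw": 0},
])

```text
time_s: 27.3
tcp_pos: [0.5298, 0.2331, 0.1321]
eef_rot: [180.0, 0.0, 32.0]
contact_force: [-0.2, 0.1, 0.1]
gripper_width: 0.0002
gripper_force: 0.0
```

```bash
python3 - <<'E'
from h import *
rep()
E
```

```text
t 27.3 tcp machine mm [ 43.9   0.4 132.1] rot [180.   0.  32.] F [-0.2  0.1  0.1] M [-0.1  -0.07  0.01] w 0.00024152834681875242 j6 78.9
```

send_rows([
  {"dp": [0, 0, 1], "roll": 0, "jaw": 0},
  {"dp": [0, 0, 2], "roll": 0, "jaw": 0},
  {"dp": [0, 0, 2.5], "roll": 0, "jaw": 0},
  {"dp": [0, 0, 2.5], "roll": 0, "jaw": 0},
])

```text
time_s: 27.8
tcp_pos: [0.5297, 0.233, 0.1297]
eef_rot: [-180.0, -0.0, 32.1]
contact_force: [-0.2, 0.4, 0.2]
gripper_width: 0.0004
gripper_force: 0.0
```

send_rows([
  {"dp": [0, 0, 0.5], "roll": 0, "jaw": 0},
  {"dp": [0, 0, 1], "roll": 0, "jaw": 0},
  {"dp": [0, 0, 1], "roll": 0, "jaw": 0},
])

```text
time_s: 28.18
tcp_pos: [0.5298, 0.2331, 0.1293]
eef_rot: [180.0, -0.0, 32.1]
contact_force: [-2.8, -1.3, 6.3]
gripper_width: 0.0001
gripper_force: 3.2
```

Same height on +x, so the cover is seated and level. Now the knob.

send_rows([
  {"dp": [0, 0, -30], "roll": 0, "jaw": 0},
  {"dp": [0, 0, -60], "roll": 0, "jaw": 0},
  {"dp": [-30, 0, -60], "roll": 0, "jaw": 0},
  {"dp": [-44, 0, -55], "roll": 0, "jaw": 0},
  {"dp": [-44, 0, -42], "roll": 0, "jaw": 0},
])

```text
time_s: 28.8
tcp_pos: [0.4922, 0.2095, 0.1706]
eef_rot: [-180.0, -0.1, 32.1]
contact_force: [-0.1, 0.2, 0.2]
gripper_width: 0.0006
gripper_force: 0.0
```

send_rows([
  {"dp": [0, 0, 2], "roll": 0, "jaw": 0},
  {"dp": [0, 0, 3], "roll": 0, "jaw": 0},
  {"dp": [0, 0, 4], "roll": 0, "jaw": 0},
  {"dp": [0, 0, 5], "roll": 0, "jaw": 0},
  {"dp": [0, 0, 6], "roll": 0, "jaw": 0},
])

```text
time_s: 29.42
tcp_pos: [0.4926, 0.2097, 0.1646]
eef_rot: [180.0, -0.0, 32.1]
contact_force: [-0.1, 0.7, 0.3]
gripper_width: 0.0004
gripper_force: 0.0
```

```bash
python3 - <<'E'
from h import *
rep()
E
```

```text
t 29.425 tcp machine mm [-1.000e-01  3.000e-01  1.646e+02] rot [180.   -0.   32.1] F [-0.1  0.7  0.3] M [-0.04 -0.04  0.  ] w 0.000405855739066467 j6 78.0
```

send_rows([
  {"dp": [0, 0, 1], "roll": 0, "jaw": 0},
  {"dp": [0, 0, 2], "roll": 0, "jaw": 0},
  {"dp": [0, 0, 3], "roll": 0, "jaw": 0},
  {"dp": [0, 0, 3], "roll": 0, "jaw": 0},
])

```text
time_s: 29.92
tcp_pos: [0.4926, 0.2097, 0.1627]
eef_rot: [180.0, -0.0, 32.1]
contact_force: [-4.2, -0.9, 8.7]
gripper_width: -0.0
gripper_force: 4.6
```

send_rows([
  {"dp": [0, 0, 1], "roll": 0, "jaw": 0},
  {"dp": [0, 0, 2], "roll": 0, "jaw": 0},
  {"dp": [0, 0, 3], "roll": 0, "jaw": 0},
  {"dp": [0, 0, 4], "roll": 0, "jaw": 0},
  {"dp": [0, 0, 4], "roll": 0, "jaw": 0},
])

```text
time_s: 30.55
tcp_pos: [0.4926, 0.2097, 0.1589]
eef_rot: [180.0, -0.1, 32.1]
contact_force: [-4.4, -0.8, 10.5]
gripper_width: 0.0003
gripper_force: 5.2
```

send_rows([
  {"dp": [0, 0, 1], "roll": 0, "jaw": 0},
  {"dp": [0, 0, 2], "roll": 0, "jaw": 0},
  {"dp": [0, 0, 3], "roll": 0, "jaw": 0},
  {"dp": [0, 0, 3], "roll": 0, "jaw": 0},
])

```text
time_s: 31.05
tcp_pos: [0.4926, 0.2097, 0.1559]
eef_rot: [180.0, -0.1, 32.1]
contact_force: [-4.0, -0.2, 10.7]
gripper_width: 0.0001
gripper_force: 5.2
```

Contact came at 162.8 (knob raised, as expected) and it slides at about 11 N. On to the stop at about 155.

send_rows([
  {"dp": [0, 0, 0.5], "roll": 0, "jaw": 0},
  {"dp": [0, 0, 1], "roll": 0, "jaw": 0},
  {"dp": [0, 0, 1.5], "roll": 0, "jaw": 0},
  {"dp": [0, 0, 1.5], "roll": 0, "jaw": 0},
])

```text
time_s: 31.55
tcp_pos: [0.4927, 0.2097, 0.1552]
eef_rot: [180.0, -0.1, 32.1]
contact_force: [-7.2, -1.2, 17.5]
gripper_width: 0.0006
gripper_force: 8.6
```

send_rows([
  {"dp": [0, 0, 0.5], "roll": 0, "jaw": 0},
  {"dp": [0, 0, 1], "roll": 0, "jaw": 0},
  {"dp": [0, 0, 1], "roll": 0, "jaw": 0},
])

```text
time_s: 31.92
tcp_pos: [0.4928, 0.2097, 0.1551]
eef_rot: [180.0, -0.1, 32.2]
contact_force: [-11.0, -2.8, 25.0]
gripper_width: 0.0004
gripper_force: 12.4
```

Firm stop at 155.1 with 25 N, so it is fully down. Retreat and hand in.

send_rows([
  {"dp": [0, 0, -10], "roll": 0, "jaw": 0},
  {"dp": [0, 0, -40], "roll": 0, "jaw": 0},
  {"dp": [0, 0, -80], "roll": 0, "jaw": 0},
  {"dp": [-30, 0, -100], "roll": 0, "jaw": 0},
  {"dp": [-60, 0, -100], "roll": 0, "jaw": 0},
])

```text
time_s: 32.55
tcp_pos: [0.4419, 0.178, 0.2537]
eef_rot: [-180.0, -0.2, 32.1]
contact_force: [-0.6, 0.3, -0.4]
gripper_width: 0.0007
gripper_force: 0.0
```

send_rows([
  {"dp": [0, 0, 0], "roll": 0, "jaw": 0},
  {"dp": [0, 0, 0], "roll": 0, "jaw": 0},
])

```text
time_s: 32.8
tcp_pos: [0.4419, 0.178, 0.2523]
eef_rot: [-180.0, -0.0, 32.1]
contact_force: [0.7, 0.2, 0.3]
gripper_width: 0.0008
gripper_force: 0.0
```

```bash
python3 - <<'E'
from h import *
from plant import r
rep();c=r.capture("wrist");im=c["image"];cv2.imwrite("pics/w12.png",im)
for z in(.141,.149):
    kn=proj(c,M([*MP,0],circ(.02,z)));print(z,kn.min(0).round(1),kn.max(0).round(1))
m=cv2.inRange(cv2.cvtColor(im,cv2.COLOR_BGR2HSV),(0,150,60),(6,255,255));n,_,st,ce=cv2.connectedComponentsWithStats(m);i=1+st[1:,4].argmax();print(st[i],ce[i])
print(r.close_job())
E
```

```text
t 32.8 tcp machine mm [-59.8   0.3 252.3] rot [-180.    -0.    32.1] F [0.7 0.2 0.3] M [-0.1  -0.1  -0.01] w 0.0007573444054498474 j6 76.4
0.141 [297.5  94.8] [351.7 150.2]
0.149 [296.6  94.6] [352.5 151.7]
[ 300   97   52   53 2122] [325.76343073 123.24740811]
the job is handed in; nothing more can be done
None
```

The cover is seated under the keeper with its flange at the seated height where I touched it (+x and +y sides), the red knob was then pressed to its stop, and the job was handed in at 32.8 s; when I let go of the cover a finger brushed something beside it, probably the keeper (about 8 N).

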